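# Clip a control board into the service stand

### The job

Mount the control board in the service stand for inspection: lift it out of the wooden rest by its black grip bar and press its lower edge into the sprung clip, centred, with the component side towards the blue jaw, until it is fully home on the clip floor and stands upright. Then slide the end stop up against the end of the board, let go of everything, and leave the screwdriver and spanner where they lie.

Things in the scene. Friction and masses are not known exactly. Their poses are not given: they have to be found in the camera images.
- board: Loose control board, 0.16 kg: stiff plate 6 mm thick (x), 140 long (y), 97 tall (z), bare aluminium back (+x) and green component side (-x; parts stand out up to 15 mm, only 30 to 57 mm above the lower edge), black grip bar on top. Origin: middle of the lower edge. Starts upright in the slot of the rest.
- board_grip (a point): Centre of the black grip bar on top of the board, 88 mm above the lower edge; bar 14 mm thick (board x), 80 mm long (board y), 18 mm tall. Meant for gripping from above across its thickness. Axes as the board.
- board_end (a point): Middle of the lower part of the board's -y end face (70 mm from the middle, 18 mm above the lower edge), which the end stop must touch.
- board_front (a point): Point on the green component side of the board, 3 mm in front (-x) of its mid-plane, 45 mm above the lower edge.
- rest: Fixed wooden block 66 mm (x) by 160 mm (y) by 35 mm high with an open slot along y, 8 mm wide and 25 mm deep (slot floor at 10 mm), in which the board starts. Origin: centre of the underside. The board lifts straight up out of it freely.
- service_stand: Fixed grey stand. Origin: on the bench under the middle of the clip; x across the clip, y along it, z up. Plate 100 x 190 mm, with an extension 56 mm wide to y = -195 mm for the end stop. The clip, 110 mm long, has a fixed aluminium jaw on the +x side and a sprung blue jaw on the -x side.
- clip_floor (a point): Middle of the clip's floor, 14 mm above the bench, where the middle of the board's lower edge belongs. Fixed jaw's grip face: 3 mm to +x. Jaws grip from 0.5 to 12 mm above the floor, then slope outwards 35 deg from upright to 26 mm above it: mouth from 8 mm on the -x to 12 mm on the +x side. White lines on the stand show the middle.
- clip_jaw (a joint): Sprung blue jaw, m: 0 = closed (2 mm gap), grows as it is pushed away to -x; 0.004 with the board in. Spring about 4 N closed, 7 N with the board in; pressing the board in takes about 10 to 20 N downwards, its own weight is not enough. Limit 0.010.
- end_stop (a joint): Sliding end stop, m: 0 = farthest from the clip, grows towards the board (stand +y); range 0 to 0.065. Stays where left (about 2 N of friction). Touches a centred board at 0.045.
- stop_face (a point): Middle of the end stop's rubber contact face, which looks to stand +y; face 36 mm wide, 33 mm tall, centred 32 mm above the bench. At 0 it is 115 mm on the -y side of the clip's middle.
- stop_knob (a point): Centre of the orange knob on the end stop, 34 mm behind (-y) its contact face, 82 mm above the bench; knob 24 mm (x) by 20 mm (y) by 28 mm tall, on a thin steel stem 20 mm high over the black block. Can be gripped from above or pushed.
- screwdriver: Bystander: screwdriver with green handle, lying, 201 mm long; leave alone.
- spanner: Bystander: steel combination spanner lying flat, 168 mm long; leave alone.

How it is judged:
By the outcome, as a careful person would: the job done as asked, in the order asked, and still so for the second after the job is handed in, with the robot touching nothing.
It also fails if it takes over 51 s, if anything falls off the work surface, if the arm or the gripper's body presses on something with over 40 N, if the wrist force passes 120 N, or if a joint passes its speed limit or range.

### The arm

A 6-joint arm with a two-finger parallel gripper is mounted at the origin on the work surface; the furniture and walls round the work are solid. World frame = base frame: x ahead of the robot, y to its left, z up, the work surface at z = 0. Lengths are in mm, angles in rad, forces in N, time in s.
With the tool pointing down it reaches from about 350 to 975 mm from the base axis. Payload 7.1 kg.
Tool frame: the origin (TCP) lies between the finger pads; the fingertips stand 17 mm ahead of it and the grasp point (between the pads) lies 2 mm behind it; z points along the fingers, y is the line along which they close (so a half turn about z gives the same grasp; the last joint's range is limited). The gripper opens to 88 mm and grips with 3 to 60 N. Pads are 20 mm wide; open, the fingers measure 115 mm over their backs; the gripper's body (75 mm by 178 mm) begins 61 mm behind the grasp point.
Start: joints at [-1.242, 0.423, 1.63, -0, 1.089, -0.019], TCP at [213.036, -587.555, 239.675] pointing down, gripper open.
Joint ranges: [-3, 3], [-0.9, 2.11], [0.09, 2.58], [-1.31, 4.45], [0.11, 2.69], [-2.54, 2.54]. Speed limits (rad/s): [2.39, 2.39, 3.01, 3.14, 3.14, 3.14].

### API

Orientations are given as a rotation vector (axis times angle).
In Python, from workcell import ctrl gives the robot as it stands.
- The arm moves only by the shell command python3 jog.py 'ROWS' [OPENING]. ROWS is a JSON list of rows, 1 to 5 of them, each an object with the fields sx, sy, sz (the shift in mm), drx, dry, drz (a rotation vector in rad); a field left out counts as zero; each row shifts and turns the commanded pose from where the row before left it, along the tool's axes as they then stand; what a row does not reach is not made up. A row lasts 1/12 s, in which the tool goes at most 41.7 mm and 0.125 rad, less where a joint would pass 70% of its speed; a pose out of reach is approached as far as the arm can. OPENING is the finger opening in mm, set as the command begins (- or left out keeps the last). The fingers move at their own pace and stop on an object; the grip force is fixed at half the most. Time passes only in rows, so rows that do not move let the fingers close. It prints the time, the measured TCP pose, the force, the opening and the grip force at its end. Input that does not fit is refused with a message, and nothing moves.
- ctrl.get_obs(): the state, without advancing time (a new reading comes with each control period).
- ctrl.get_image(name): name is "scene" or "top" or "wrist"; returns a dict with "img" (480x640x3 uint8, red, green, blue), "fx", "fy", "cx", "cy" (pixels), "R" (3x3) and "t" (3): a world point X has camera coordinates R X + t. Camera axes: x right, y down, z forward; pixel columns grow to the right and rows downward; lengths in mm; the calibration is good to about 2 mm. A picture is of the moment at which its call begins. There is no depth.
- ctrl.close_job(): hands the job in; it is judged then, once.
The state is a dict: "t": time; "qpos": joint angles; "qvel": joint speeds; "joint_torque": joint torques, N m; "ee_pos": TCP position; "orientation": TCP orientation; "ft_force": force on the tool from outside, world axes, zero at the start; "moment": the same for the moment, N m; "width": finger opening in mm; "grasp_force": force on a finger pad.
Only numpy, scipy, OpenCV 4.12 (cv2) and the standard library are available. Lean on these libraries where they do the work, as an engineer would, in place of code of your own. Each camera call takes 0.05 s, during which the arm holds its last target. There are 200 camera calls.

## Working session

There is one attempt and no reset: what is moved stays moved. The work goes in short steps, Python scripts to look and compute and a shell command to move; the robot and the scene stay as the last step left them, time stands still between calls to the robot, and variables do not carry over. Pictures are saved under pics/ and viewed, at most 12 in all, crops included, and the job is handed in when it is done.

```bash
ls; mkdir -p pics; cat > h.py <<'E'
import numpy as np, cv2, pickle
from workcell import ctrl
def grab(name, tag):
    d=ctrl.get_image(name); pickle.dump(d,open(f'pics/{tag}.pkl','wb'))
    cv2.imwrite(f'pics/{tag}.png',cv2.cvtColor(d['img'],cv2.COLOR_RGB2BGR)); return d
def load(tag): return pickle.load(open(f'pics/{tag}.pkl','rb'))
def ray(d,u,v):
    R=np.array(d['R']);t=np.array(d['t'])
    c=-R.T@t; r=R.T@np.array([(u-d['cx'])/d['fx'],(v-d['cy'])/d['fy'],1.]); return c,r/np.linalg.norm(r)
def plane(d,u,v,z):
    c,r=ray(d,u,v); return c+r*(z-c[2])/r[2]
def tri(*obs): # (d,u,v)...
    A=np.zeros((3,3));b=np.zeros(3);L=[]
    for d,u,v in obs:
        c,r=ray(d,u,v);P=np.eye(3)-np.outer(r,r);A+=P;b+=P@c;L.append((c,P))
    X=np.linalg.solve(A,b); return X,[np.linalg.norm(P@(X-c)) for c,P in L]
def proj(d,X):
    p=np.array(d['R'])@X+np.array(d['t']); return d['fx']*p[0]/p[2]+d['cx'],d['fy']*p[1]/p[2]+d['cy']
E
python3 - <<'E'
from h import *
for n in ('scene','top'):
    d=grab(n,n+'0'); print(n,-np.array(d['R']).T@d['t'],d['fx'])
o=ctrl.get_obs();print(o['t'],o['ee_pos'],o['orientation'],o['ft_force'],o['width'])
E
```

```text
jog.py
pics
workcell.py
scene [1090.28301165 -120.92275152  952.77345773] 609.6041912915321
top [ 363.56606774  -59.08582861 1017.68316111] 607.6392029681618
0.1 [ 212.8712522  -587.12050147  238.9941649 ] [-3.09288458e+00 -5.43349502e-01  3.41146643e-04] [-0.64325382 -0.28893962  0.26637662] 87.97738163709182
```

View pics/scene0.png

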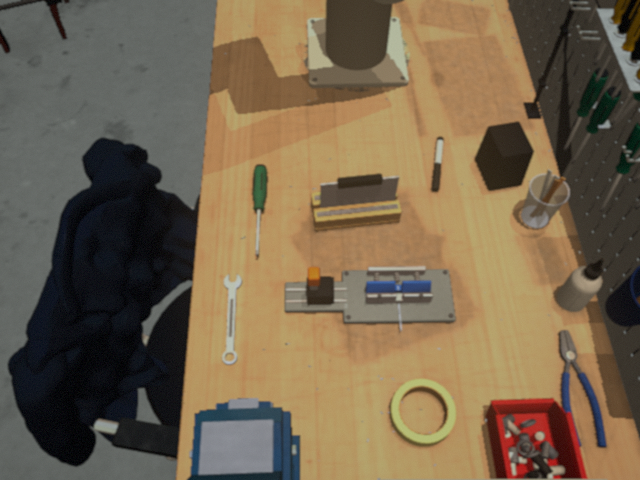

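View pics/top0.png

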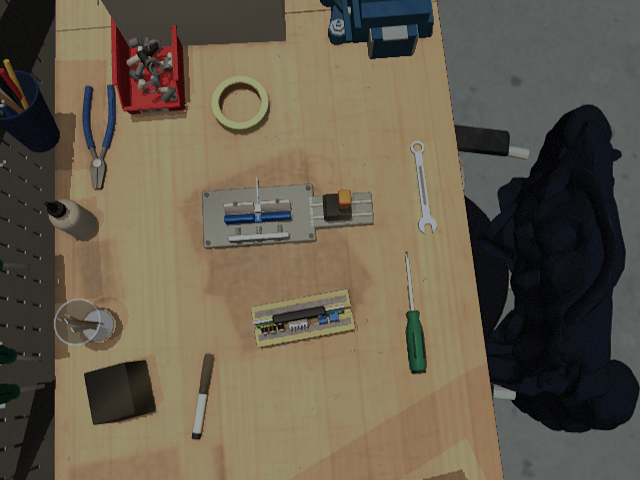

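```bash
python3 - <<'E'
from h import *
a=load('scene0');b=load('top0')
for d in(a,b): print(np.linalg.det(np.array(d['R'])), plane(d,320,240,0),plane(d,420,240,0))
A=cv2.resize(a['img'][165:335,270:470],(800,680)[:2],interpolation=cv2.INTER_CUBIC)
B=cv2.resize(b['img'][170:355,190:385],(800,760),interpolation=cv2.INTER_CUBIC)
o=np.hstack([cv2.resize(A,(400,340)),cv2.resize(B,(400,340))])
cv2.imwrite('pics/c1.png',cv2.resize(B,(632,600))[:,:,::-1]);cv2.imwrite('pics/c2.png',cv2.resize(A,(700,595))[:,:,::-1])
E
```

```text
1.0000000000000002 [499.10020554 -97.83352166   0.        ] [504.97681437  86.48264966   0.        ]
1.0000000000000004 [572.28286785 -67.64699484   0.        ] [ 557.32800892 -237.98631716    0.        ]
```

View pics/c1.png

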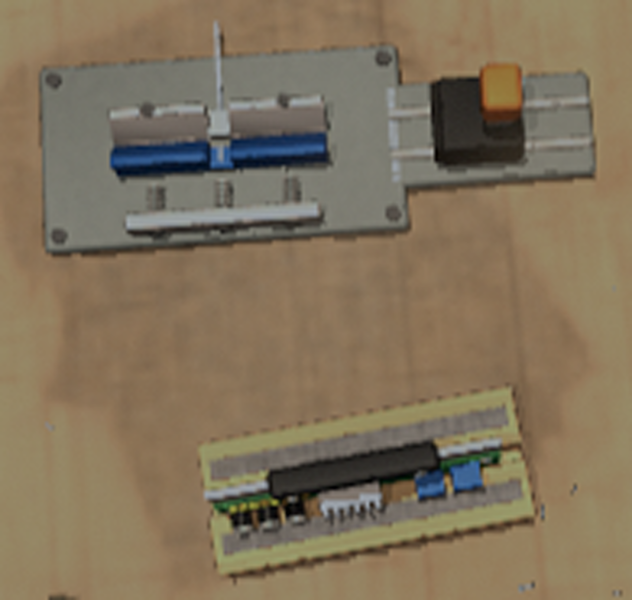

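View pics/c2.png

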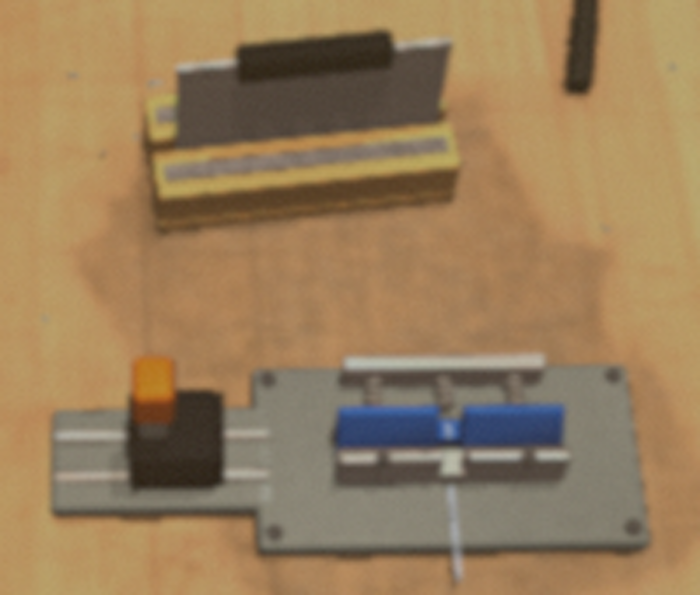

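```bash
python3 - <<'E'
from h import *
a=load('scene0');b=load('top0')
f1=lambda x,y:(b,190+x*195/632,170+y*185/600)
f2=lambda x,y:(a,270+x*200/700,165+y*170/595)
P=dict(bar=((353,462),(315,48)),barL=((270,480),(238,62)),barR=((437,452),(391,48)), knob=((501,88),(154,372)),mark=((219,122),(452,463)),lineend=((217,25),(458,578)),
 blueL=((112,155),(340,408)),blueR=((327,140),(563,408)),sc1=((54,80),(633,527)),sc2=((383,58),(273,534)),sc3=((58,237),(613,376)),sc4=((393,214),(267,380)))
P['blueL']=((112,155),(563,408));P['blueR']=((327,140),(340,408));P['barL']=((270,474),(391,42));P['barR']=((437,448),(238,54))
for k,(p,q) in P.items(): print(k,*[np.round(x,1) for x in tri(f1(*p),f2(*q))])
from scipy.spatial.transform import Rotation as R
o=ctrl.get_obs();print(R.from_rotvec(o['orientation']).as_matrix().round(3))
E
```

```text
bar [442.9 -26.3 108.2] [0.3 0.3]
barL [440.8  11.9 108.7] [0.5 0.5]
barR [445.9 -65.1 108.7] [0. 0.]
knob [ 617.6 -111.5   96.4] [0.3 0.3]
mark [632.3  32.5  23.2] [0.3 0.3]
lineend [688.2  30.9  13.2] [0.5 0.5]
blueL [614.4  86.   43. ] [0.4 0.4]
blueR [612.2 -22.9  45.6] [0.4 0.4]
sc1 [665.1 118.2  14.3] [0.7 0.7]
sc2 [662.4 -55.7  13.1] [0.6 0.6]
sc3 [581.  120.7  12.2] [0.6 0.6]
sc4 [577.8 -53.9  12.7] [0.5 0.5]
[[ 0.94   0.341 -0.   ]
 [ 0.341 -0.94   0.001]
 [ 0.    -0.001 -1.   ]]
```

```bash
cat >> h.py <<'E'
from scipy.spatial.transform import Rotation as Rot
from scipy.linalg import fractional_matrix_power as fmp
def pose(x,y,z,ang): # tool down, tool y axis at world angle ang
    Y=np.array([np.cos(ang),np.sin(ang),0]);Z=np.array([0,0,-1.]);T=np.eye(4)
    T[:3,:3]=np.c_[np.cross(Y,Z),Y,Z];T[:3,3]=x,y,z;return T
def cur():
    o=ctrl.get_obs();T=np.eye(4);T[:3,:3]=Rot.from_rotvec(o['orientation']).as_matrix();T[:3,3]=o['ee_pos'];return T
def row(A,B,n):
    D=np.real(fmp(np.linalg.inv(A)@B,1/n));return np.r_[D[:3,3].round(1),Rot.from_matrix(D[:3,:3]).as_rotvec().round(4)].tolist()
E
python3 - <<'E'
from h import *
T=cur();print(row(T,pose(443,-26,260,.066),18),row(T,pose(443,-26,260,.066),20))
E
for i in 1 2 3 4; do python3 jog.py '[{"sx": 31.7,"sy": -7.1,"sz": -1,"drz": -0.0644},{"sx": 31.7,"sy": -7.1,"sz": -1,"drz": -0.0644},{"sx": 31.7,"sy": -7.1,"sz": -1,"drz": -0.0644},{"sx": 31.7,"sy": -7.1,"sz": -1,"drz": -0.0644},{"sx": 31.7,"sy": -7.1,"sz": -1,"drz": -0.0644}]' 88; done; python3 - <<'E'
from h import *
d=grab('wrist','w1');print(cur()[:3,:].round(3), -np.array(d['R']).T@d['t'])
E
```

```text
t: 0.52
ee_pos: [338.0, -482.7, 244.3]
orientation: [-2.965, -1.037, 0.0]
ft_force: [0.2, -1.0, 0.2]
width: 87.9
grasp_force: 0.0
t: 0.93
ee_pos: [422.5, -344.5, 249.4]
orientation: [-2.76, -1.499, 0.0]
ft_force: [-0.4, -1.0, -0.7]
width: 88.0
grasp_force: 0.0
t: 1.35
ee_pos: [458.9, -186.9, 254.5]
orientation: [-2.485, -1.922, 0.0]
ft_force: [-0.0, -0.6, 0.8]
width: 87.2
grasp_force: 0.0
t: 1.77
ee_pos: [443.5, -25.9, 259.6]
orientation: [-2.144, -2.296, 0.0]
ft_force: [1.1, 0.2, -0.3]
width: 87.8
grasp_force: 0.0
[[-7.30000e-02  9.97000e-01 -2.00000e-03  4.41653e+02]
 [ 9.97000e-01  7.30000e-02  2.00000e-03 -2.21770e+01]
 [ 2.00000e-03 -2.00000e-03 -1.00000e+00  2.59414e+02]] [439.56045489  40.08269727 405.60849539]
```

View pics/w1.png

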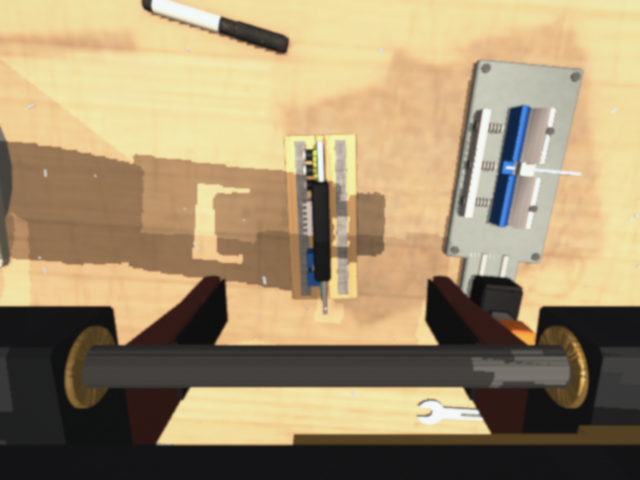

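```bash
python3 - <<'E'
from h import *
d=load('w1');im=d['img'];g=cv2.cvtColor(im,cv2.COLOR_RGB2GRAY)
def blob(mask,roi,tag):
    x0,y0,x1,y1=roi;m=np.zeros_like(g);m[y0:y1,x0:x1]=mask[y0:y1,x0:x1]*255
    c=max(cv2.findContours(m,0,2)[0],key=cv2.contourArea);print(tag,cv2.contourArea(c),[np.round(q,1).tolist() for q in cv2.boxPoints(cv2.minAreaRect(c))]);return cv2.boxPoints(cv2.minAreaRect(c)),c
bx,_=blob(g<45,(305,170,340,295),'bar')
P=np.array([plane(d,u,v,107) for u,v in bx]);print(P.round(1),P.mean(0).round(1))
s=[]
for u,v in((486,68),(575,76),(454,250),(538,257)):
    w=255-g[v-7:v+8,u-7:u+8].astype(float);w=np.clip(w-np.percentile(w,80),0,None);yy,xx=np.mgrid[v-7:v+8,u-7:u+8]
    p=(w*xx).sum()/w.sum(),(w*yy).sum()/w.sum();s.append(plane(d,*p,13));print(p,s[-1].round(1))
print('screw mean',np.mean(s,0))
h=cv2.cvtColor(im,cv2.COLOR_RGB2HSV)
bx,_=blob((h[...,0]>105)&(h[...,0]<125)&(h[...,1]>150)&(h[...,2]>60),(480,90,540,240),'blue')
P=np.array([plane(d,u,v,40) for u,v in bx]);print(P.round(1),P.mean(0).round(1))
m=(h[...,1]<40)&(h[...,2]>200)
b2,_=blob(m,(538,165,590,180),'line');print([plane(d,*p,13).round(1) for p in b2])
b3,_=blob(m,(516,158,537,182),'mark');print([plane(d,*p,40).round(1) for p in b3])
E
```

```text
bar 1417.5 [[308.0, 181.0], [329.0, 181.0], [329.0, 281.0], [308.0, 281.0]]
[[428.   14.2 107. ]
 [443.8  15.3 107. ]
 [449.4 -64.  107. ]
 [432.6 -65.2 107. ]] [438.4 -24.9 107. ]
(np.float64(485.0527272727273), np.float64(67.81527272727273)) [582.  121.2  13. ]
(np.float64(573.9522613065327), np.float64(76.58291457286433)) [666.  119.5  13. ]
(np.float64(450.82785299806574), np.float64(247.7504835589942)) [575.5 -51.9  13. ]
(np.float64(534.8443243243244), np.float64(256.31567567567566)) [663.9 -55.   13. ]
screw mean [621.85882549  33.43991034  13.        ]
blue 1711.5 [[488.70001220703125, 222.6999969482422], [512.5, 103.5], [529.2000122070312, 106.80000305175781], [505.3999938964844, 226.10000610351562]]
[[598.3 -18.9  40. ]
 [601.2  88.4  40. ]
 [616.5  86.7  40. ]
 [614.7 -21.   40. ]] [607.7  33.8  40. ]
line 131.5 [[537.7999877929688, 173.0], [538.0, 167.0], [580.2000122070312, 168.5], [580.0, 174.39999389648438]]
[array([650. ,  29.6,  13. ]), array([649. ,  35.3,  13. ]), array([690.7,  36.8,  13. ]), array([691.9,  31.1,  13. ])]
mark 193.0 [[520.0, 162.0], [536.0, 162.0], [536.0, 181.0], [520.0, 181.0]]
[array([617.3,  38.9,  40. ]), array([631.9,  39.9,  40. ]), array([635.3,  23. ,  40. ]), array([620.6,  21.9,  40. ])]
```

```bash
python3 - <<'E'
from h import *
d=load('w1');g=cv2.cvtColor(d['img'],cv2.COLOR_RGB2GRAY).astype(int)
L=[];Rr=[]
for v in range(186,278,6):
    r=g[v];j=322
    a=j
    while r[a]<60 and a>300:a-=1
    b=j
    while r[b]<60 and b<345:b+=1
    L.append((a+.5,v));Rr.append((b-.5,v));print(v,a,b,r[306:336:2])
pr=np.array([plane(d,u,v,107) for u,v in Rr]);print(np.polyfit(pr[:,1],pr[:,0],1),np.polyval(np.polyfit(pr[:,1],pr[:,0],1),-25))
print(g[172:192,321],g[270:290,326])
E
```

```text
186 307 328 [112  41  30  29  38  41  39  38  39  37  31  67 122 145 155]
192 311 329 [121 145 120  45  40  43  41  40  38  35  32  59 118 132 132]
198 311 329 [117 120  91  38  39  42  41  40  39  37  32  57 118 131 131]
204 312 329 [185 196 171  78  36  41  40  39  38  37  32  55 117 129 131]
210 312 329 [184 195 184  92  36  40  40  38  38  36  33  46 106 128 131]
216 312 329 [176 193 184  97  34  39  39  37  38  36  33  45 106 135 140]
222 312 329 [168 190 185 109  36  39  39  37  36  34  33  39 100 176 216]
228 313 329 [154 187 188 125  39  38  38  37  36  35  33  37  96 132 184]
234 313 330 [148 179 182 136  40  37  37  36  35  34  33  34  93 137 181]
240 313 330 [ 90 101 120  95  35  34  36  35  34  34  32  32  90 141 189]
246 313 330 [ 96 100 115  93  34  26  29  28  27  27  26  28  90 140 160]
252 306 330 [ 74  46  42  35  23  26  29  28  28  28  26  26  77 124 131]
258 311 330 [ 83  68  68  59  30  25  28  27  26  27  25  25  95 191 206]
264 313 330 [ 83  68  67  71  40  26  27  26  27  27  26  29 113 204 218]
270 313 330 [ 87  55  41  70  50  24  26  27  27  25  27  25  99 204 217]
276 312 330 [ 86  68  67  64  40  25  27  26  26  26  24  25  98 205 219]
[-9.03378928e-02  4.44363408e+02] 446.62185575678654
[245 246 246 246 246 246 245 243 229 176 100  43  30  35  38  39  40  40
  39  40] [ 27  26  26  25  26  25  24  25  26  29  50  86 114 124 124 125 125 121
 118 117]
```

```bash
python3 - <<'E'
from h import *
T=cur();print(T.round(3),ctrl.get_obs()['t']);print(row(T,pose(441,-25.3,97,.073),5))
E
```

```text
[[-7.30000e-02  9.97000e-01 -2.00000e-03  4.41653e+02]
 [ 9.97000e-01  7.30000e-02  2.00000e-03 -2.21770e+01]
 [ 2.00000e-03 -2.00000e-03 -1.00000e+00  2.59414e+02]
 [ 0.00000e+00  0.00000e+00  0.00000e+00  1.00000e+00]] 1.8167
[-0.7, -0.1, 32.5, -0.0003, -0.0005, 0.0001]
```

```bash
python3 jog.py '[{"sx": -0.7,"sy": -0.1,"sz": 32.5},{"sx": -0.7,"sy": -0.1,"sz": 32.5},{"sx": -0.7,"sy": -0.1,"sz": 32.5},{"sx": -0.7,"sy": -0.1,"sz": 32.5},{}]'; python3 - <<'E'
from h import *
T=cur();print(T[:3,3]);print(row(T,pose(441,-25.3,97,.073),1))
E
```

```text
t: 2.23
ee_pos: [439.7, -29.9, 125.0]
orientation: [-2.143, -2.287, 0.01]
ft_force: [-1.4, 0.5, -0.4]
width: 88.1
grasp_force: 0.0
[439.70040265 -29.88265645 124.95455265]
[4.4, 1.9, 27.9, -0.0098, -0.0016, -0.0079]
```

```bash
for i in 1 2 3; do python3 jog.py '[{}]' | sed -n 1,4p;done
```

```text
t: 2.32
ee_pos: [442.4, -30.2, 128.7]
orientation: [-2.146, -2.29, 0.004]
ft_force: [0.4, -0.1, 0.7]
t: 2.4
ee_pos: [444.3, -30.3, 130.7]
orientation: [2.148, 2.292, 0.001]
ft_force: [0.1, 0.0, 0.6]
t: 2.48
ee_pos: [445.0, -30.4, 131.5]
orientation: [2.146, 2.29, 0.003]
ft_force: [0.0, -1.1, 0.0]
```

```bash
python3 jog.py '[{},{}]' | sed -n 1,4p; python3 - <<'E'
from h import *
d=grab('wrist','w2');T=cur();print(T[:3].round(3),(np.linalg.inv(T)@np.r_[-np.array(d['R']).T@d['t'],1]).round(1))
d0=load('w1');print((-np.array(d0['R']).T@d0['t']))
E
```

```text
t: 2.65
ee_pos: [444.6, -30.3, 131.1]
orientation: [2.147, 2.291, 0.003]
ft_force: [-0.1, -1.2, -0.4]
[[-6.50000e-02  9.98000e-01  2.00000e-03  4.44384e+02]
 [ 9.98000e-01  6.50000e-02 -0.00000e+00 -3.03150e+01]
 [-0.00000e+00  2.00000e-03 -1.00000e+00  1.30890e+02]] [  66.1    0.7 -146.3    1. ]
[439.56045489  40.08269727 405.60849539]
```

View pics/w2.png

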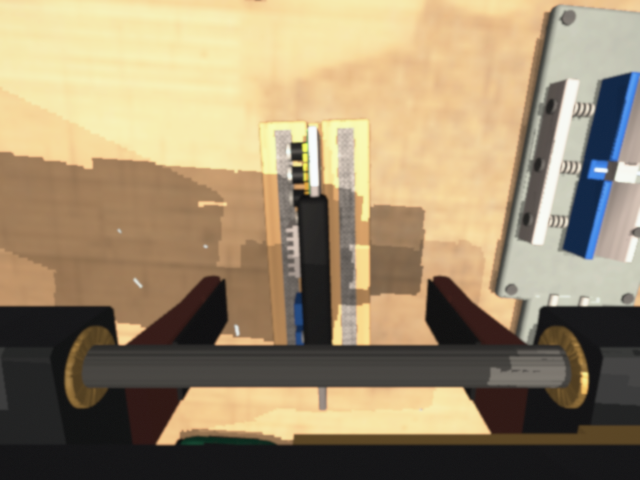

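```bash
python3 - <<'E'
from h import *
d=load('w2');g=cv2.cvtColor(d['img'],cv2.COLOR_RGB2GRAY).astype(int)
print(g[118:130,313],g[190:206,313],g[402:416,322],g[402:416,323])
pts=[]
for v in list(range(205,340,8)):
    r=g[v];a=b=316
    while r[a]<65:a-=1
    while r[b]<65:b+=1
    pts.append((plane(d,a+.5,v,107),plane(d,b-.5,v,107)));
A=np.array(pts)
for k in(0,1): print(np.polyfit(A[:,k,1]+25,A[:,k,0],1))
print(A[:,:,0].round(1).tolist())
for p in((313,124),(322,408),(313,196)): print(plane(d,*p,107).round(1))
for p in((568,17),(511,290),(628,299),(624,171)):print(plane(d,*p,13).round(1))
E
```

```text
[215 215 214 213 214 221 229 232 238 247 251 251] [203 203 202 201 196 177 136  79  35  26  28  31  35  37  39  41] [142 143 143 143 143 142 145 157 182 205 220 225 228 227] [140 140 140 141 140 141 143 156 182 205 219 225 228 228]
[-6.56809809e-02  4.32760852e+02]
[-9.44112509e-02  4.46788479e+02]
[[428.6, 443.4], [430.5, 443.6], [431.1, 443.8], [431.3, 444.5], [431.9, 444.8], [432.1, 445.0], [432.7, 445.3], [432.9, 446.0], [433.1, 446.2], [433.3, 446.5], [433.5, 446.8], [431.9, 447.5], [431.1, 447.8], [434.1, 448.0], [434.3, 448.3], [432.6, 448.6], [435.7, 448.9]]
[435.1  44.4 107. ]
[447.5 -90.6 107. ]
[436.8  14.6 107. ]
[583.1 121.7  13. ]
[580.1 -54.9  13. ]
[665.7 -56.2  13. ]
[640.1  33.1  13. ]
```

```bash
python3 - <<'E'
from h import *
print(row(cur(),pose(440,-25,97,.09),2))
E
```

```text
[2.8, -2.0, 16.9, 0.0012, 0.0002, -0.0125]
```

```bash
python3 jog.py '[{"sx": 2.8,"sy": -2,"sz": 17,"drz": -0.0125},{"sx": 2.8,"sy": -2,"sz": 17,"drz": -0.0125},{},{},{}]'; python3 jog.py '[{},{}]' ; python3 - <<'E'
from h import *
print(row(cur(),pose(440,-25,97,.09),1))
E
```

```text
t: 3.12
ee_pos: [439.8, -25.0, 96.4]
orientation: [2.119, 2.318, 0.001]
ft_force: [0.1, 0.3, -0.4]
width: 88.0
grasp_force: 0.0
t: 3.28
ee_pos: [439.9, -25.1, 96.5]
orientation: [2.119, 2.318, 0.001]
ft_force: [-0.9, 0.1, 1.1]
width: 87.7
grasp_force: 0.0
[0.1, 0.1, -0.5, 0.0015, 0.0003, -0.0002]
```

```bash
python3 jog.py '[{},{},{},{},{}]' 5; python3 jog.py '[{},{},{},{},{}]'
```

```text
t: 3.7
ee_pos: [439.3, -25.0, 95.7]
orientation: [2.119, 2.319, 0.0]
ft_force: [-0.3, -0.0, -0.3]
width: 58.1
grasp_force: 0.0
t: 4.12
ee_pos: [439.2, -24.9, 95.7]
orientation: [-2.119, -2.319, 0.0]
ft_force: [-0.2, 0.2, 0.5]
width: 24.5
grasp_force: 0.0
```

```bash
python3 jog.py '[{},{},{},{},{}]'; python3 jog.py '[{"sz": -8},{"sz": -12},{"sz": -20},{"sz": -20},{"sz": -20}]'; python3 jog.py '[{"sz": -10},{},{},{}]';python3 - <<'E'
from h import *
T=cur();print(T[:3].round(3));print(row(T,pose(621.5,33.5,T[2,3],-.022),7))
E
```

```text
t: 4.53
ee_pos: [439.3, -24.9, 95.7]
orientation: [2.119, 2.319, 0.0]
ft_force: [0.2, -0.0, 0.2]
width: 13.9
grasp_force: 30.0
t: 4.95
ee_pos: [438.7, -24.9, 176.8]
orientation: [-2.119, -2.319, 0.001]
ft_force: [-0.0, 0.5, -1.9]
width: 13.7
grasp_force: 30.0
t: 5.28
ee_pos: [438.6, -24.9, 185.2]
orientation: [-2.119, -2.319, 0.001]
ft_force: [-0.2, 0.2, -2.7]
width: 14.1
grasp_force: 30.0
[[-9.00000e-02  9.96000e-01 -1.00000e-03  4.38611e+02]
 [ 9.96000e-01  9.00000e-02  0.00000e+00 -2.48910e+01]
 [ 0.00000e+00 -1.00000e-03 -1.00000e+00  1.85198e+02]]
[7.2, 26.5, -0.0, -0.0001, -0.0, 0.016]
```

```bash
python3 jog.py '[{"sx": 7.2,"sy": 26.5,"drz": 0.016},{"sx": 7.2,"sy": 26.5,"drz": 0.016},{"sx": 7.2,"sy": 26.5,"drz": 0.016},{"sx": 7.2,"sy": 26.5,"drz": 0.016},{"sx": 7.2,"sy": 26.5,"drz": 0.016}]'; python3 jog.py '[{"sx": 7.2,"sy": 26.5,"drz": 0.016},{"sx": 7.2,"sy": 26.5,"drz": 0.016},{},{},{}]'; python3 jog.py '[{},{},{},{},{}]';python3 - <<'E'
from h import *
T=cur();print(T[:3].round(3))
for n in('wrist','top','scene'): grab(n,n+'3')
w=load('wrist3')['img'][:300,100:540];s=load('scene3')['img'][190:350,260:480]
w=cv2.resize(w,(800,545));cv2.imwrite('pics/w3c.png',w[:,:,::-1]);cv2.imwrite('pics/s3c.png',cv2.resize(s,(800,582),interpolation=2)[:,:,::-1])
E
```

```text
t: 5.7
ee_pos: [569.6, 19.2, 184.0]
orientation: [-2.21, -2.23, 0.003]
ft_force: [0.1, -0.6, -1.3]
width: 13.9
grasp_force: 30.0
t: 6.12
ee_pos: [620.8, 33.1, 183.9]
orientation: [-2.244, -2.196, 0.004]
ft_force: [0.0, -0.1, -1.4]
width: 13.9
grasp_force: 30.0
t: 6.53
ee_pos: [622.2, 33.0, 185.9]
orientation: [2.246, 2.197, 0.0]
ft_force: [-0.0, -0.7, -2.5]
width: 13.8
grasp_force: 30.0
[[ 2.20000e-02  1.00000e+00  0.00000e+00  6.22167e+02]
 [ 1.00000e+00 -2.20000e-02  0.00000e+00  3.30330e+01]
 [ 0.00000e+00  0.00000e+00 -1.00000e+00  1.85916e+02]]
```

View pics/w3c.png

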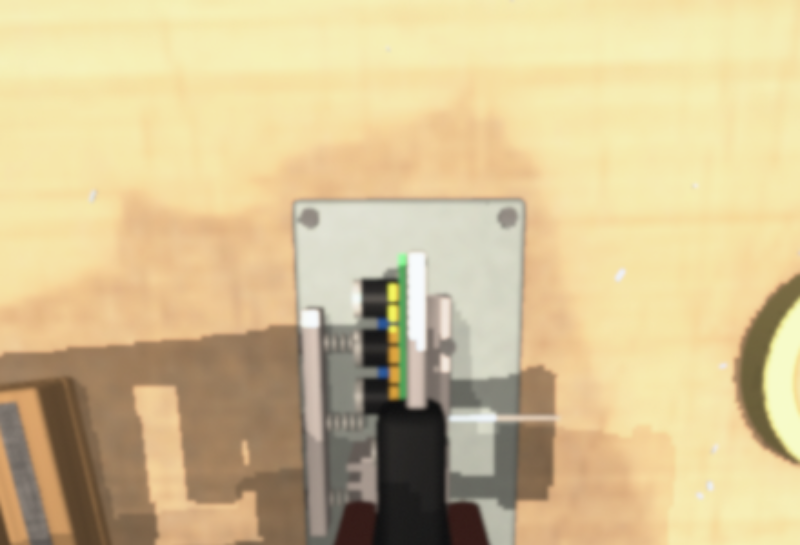

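View pics/s3c.png

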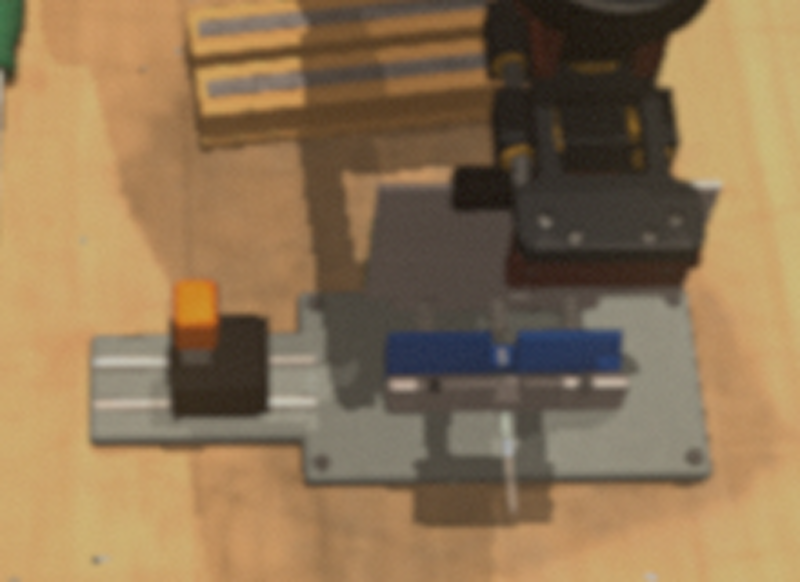

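```bash
python3 - <<'E'
from h import *
d=load('wrist3');g=cv2.cvtColor(d['img'],cv2.COLOR_RGB2GRAY).astype(int)
f=lambda x,y:(100+x*.55,y*300/545)
for n,p,z in(('end',(417,252),197.3),('edgenear',(417,400),197.3),('barend',(413,402),197.3),('barendL',(378,440),197.3),('barR',(446,440),197.3),('line',(555,418),13),('line0',(460,418),13),('s1',(310,217),13),('s2',(508,217),13),('plateL',(294,201),14),('plateR',(524,201),14),('jawend',(440,296),40)):
    print(n,plane(d,*f(*p),z).round(1))
# white line centre
for u in(360,370,380,390,400):
    c=g[222:240,u].astype(float);w=np.clip(c-np.sort(c)[12],0,None);print(u,(w*np.arange(222,240)).sum()/w.sum(),plane(d,u,(w*np.arange(222,240)).sum()/w.sum(),13).round(1))
E
```

```text
end [625.4 101.7 197.3]
edgenear [624.9  74.3 197.3]
barend [624.1  74.  197.3]
barendL [617.2  66.6 197.3]
barR [630.4  66.3 197.3]
line [688.8  30.7  13. ]
line0 [645.4  31.6  13. ]
s1 [581.8 120.6  13. ]
s2 [666.3 118.9  13. ]
plateL [575.5 127.2  14. ]
plateR [672.8 125.1  14. ]
jawend [635.8  87.5  40. ]
360 229.64827586206897 [651.2  31.9  13. ]
370 229.4835164835165 [659.5  31.8  13. ]
380 229.67336683417085 [667.8  31.5  13. ]
390 229.73544973544975 [676.1  31.3  13. ]
400 229.7171717171717 [684.4  31.1  13. ]
```

```bash
python3 jog.py '[{"sx": -0.5,"sz": 14},{"sz": 18},{"sz": 16},{"sz": 8},{}]'; python3 jog.py '[{},{},{},{}]'; python3 - <<'E'
from h import *
print(cur()[:3].round(3))
E
```

```text
t: 7.1
ee_pos: [621.1, 32.6, 127.8]
orientation: [-2.244, -2.195, 0.004]
ft_force: [-0.6, 0.3, -1.9]
width: 13.9
grasp_force: 30.0
t: 7.43
ee_pos: [623.0, 32.7, 130.7]
orientation: [2.245, 2.196, 0.002]
ft_force: [-0.4, 0.0, -1.6]
width: 13.5
grasp_force: 30.0
[[ 2.20000e-02  1.00000e+00  2.00000e-03  6.22988e+02]
 [ 1.00000e+00 -2.20000e-02  0.00000e+00  3.27180e+01]
 [ 0.00000e+00  2.00000e-03 -1.00000e+00  1.30706e+02]]
```

```bash
python3 jog.py '[{"sz": 4},{"sz": 4},{"sz": 4},{},{}]'|sed -n 2,6p; python3 jog.py '[{"sz": 2},{"sz": 2},{"sz": 2},{},{}]'|sed -n 2,6p
```

```text
ee_pos: [622.1, 32.7, 117.2]
orientation: [-2.245, -2.196, 0.001]
ft_force: [0.8, 1.1, -2.0]
width: 13.8
grasp_force: 30.0
ee_pos: [623.3, 32.6, 113.6]
orientation: [2.244, 2.196, 0.002]
ft_force: [-2.6, -0.8, 12.3]
width: 13.5
grasp_force: 30.0
```

```bash
python3 jog.py '[{"sy": -0.7,"sz": 1},{"sy": -0.3,"sz": 1},{"sz": 1},{},{}]'|sed -n 2,6p; python3 jog.py '[{"sz": 1},{"sz": 1},{"sz": 1},{},{}]'|sed -n 2,6p
```

```text
ee_pos: [623.5, 32.7, 112.7]
orientation: [2.243, 2.195, 0.006]
ft_force: [-4.6, -0.9, 25.8]
width: 14.3
grasp_force: 30.0
ee_pos: [622.7, 32.7, 107.4]
orientation: [2.244, 2.195, 0.004]
ft_force: [-0.5, -0.6, 5.6]
width: 14.3
grasp_force: 30.0
```

```bash
python3 jog.py '[{"sz": 1.5},{"sz": 1.5},{"sz": 1},{},{}]'|sed -n 2,6p; python3 jog.py '[{"sz": 1},{"sz": 1},{"sz": 1},{},{}]'|sed -n 2,6p
```

```text
ee_pos: [622.4, 32.7, 102.7]
orientation: [2.244, 2.196, 0.003]
ft_force: [-0.5, -0.4, 6.3]
width: 14.3
grasp_force: 30.0
ee_pos: [622.2, 32.7, 99.5]
orientation: [2.245, 2.196, 0.002]
ft_force: [-1.2, -0.8, 6.0]
width: 13.8
grasp_force: 30.0
```

```bash
for i in 1 2; do python3 jog.py '[{"sz": 1},{"sz": 1},{},{}]'|sed -n 2,6p;done
```

```text
ee_pos: [622.6, 32.8, 99.3]
orientation: [2.244, 2.196, 0.003]
ft_force: [-4.8, 0.6, 19.8]
width: 13.8
grasp_force: 30.0
ee_pos: [623.3, 32.8, 99.3]
orientation: [2.243, 2.195, 0.005]
ft_force: [-7.8, 0.0, 33.6]
width: 13.9
grasp_force: 30.0
```

```bash
python3 jog.py '[{"sz": -2},{"sz": -2},{},{}]'|sed -n 2,6p; python3 jog.py '[{},{},{},{},{}]' 50; python3 - <<'E'
from h import *
a=grab('top','t4')
im=a['img'][165:280,190:390];cv2.imwrite('pics/t4c.png',cv2.resize(im,(800,460),interpolation=2)[:,:,::-1]);T=cur();print(T[:3].round(3))
E
```

```text
ee_pos: [621.9, 32.8, 99.5]
orientation: [2.245, 2.197, 0.001]
ft_force: [-2.6, 1.2, 10.1]
width: 13.6
grasp_force: 30.0
t: 11.35
ee_pos: [621.1, 32.6, 98.3]
orientation: [-2.245, -2.196, 0.001]
ft_force: [0.1, -0.6, 0.2]
width: 43.3
grasp_force: 0.0
[[ 2.20000e-02  1.00000e+00 -1.00000e-03  6.21186e+02]
 [ 1.00000e+00 -2.20000e-02  0.00000e+00  3.26560e+01]
 [ 0.00000e+00 -1.00000e-03 -1.00000e+00  9.83290e+01]]
```

```bash
python3 jog.py '[{"sz": -8},{"sz": -20},{"sz": -24},{"sz": -24},{"sz": -14}]' 60|sed -n 1,4p; python3 jog.py '[{"sx": -30},{"sx": -40},{"sx": -40},{"sx": -34},{}]'|sed -n 1,4p; python3 jog.py '[{},{},{},{},{}]'|sed -n 1,4p;  python3 - <<'E'
from h import *
print(cur()[:3].round(3))
for n in('wrist','top','scene'): grab(n,n+'5')
w=load('wrist5')['img'][:330,140:540];s=load('scene5')['img'][200:340,265:465];t=load('top5')['img'][175:275,190:390]
o=np.hstack([cv2.resize(w,(400,330)),cv2.resize(s,(400,330),interpolation=2)]);o=np.vstack([o,np.hstack([cv2.resize(t,(520,260),interpolation=2),np.zeros((260,280,3),np.uint8)])])
cv2.imwrite('pics/m5.png',o[:,:,::-1])
E
```

```text
t: 11.82
ee_pos: [622.4, 32.7, 191.8]
orientation: [2.244, 2.195, 0.004]
ft_force: [1.1, -0.3, -0.3]
t: 12.23
ee_pos: [618.2, -116.6, 189.5]
orientation: [2.249, 2.191, -0.001]
ft_force: [0.3, 0.1, -0.3]
t: 12.65
ee_pos: [618.3, -110.0, 188.7]
orientation: [-2.244, -2.199, -0.0]
ft_force: [-0.5, -0.1, -0.0]
[[ 2.00000e-02  1.00000e+00 -0.00000e+00  6.18305e+02]
 [ 1.00000e+00 -2.00000e-02  0.00000e+00 -1.09998e+02]
 [ 0.00000e+00 -0.00000e+00 -1.00000e+00  1.88724e+02]]
```

View pics/m5.png

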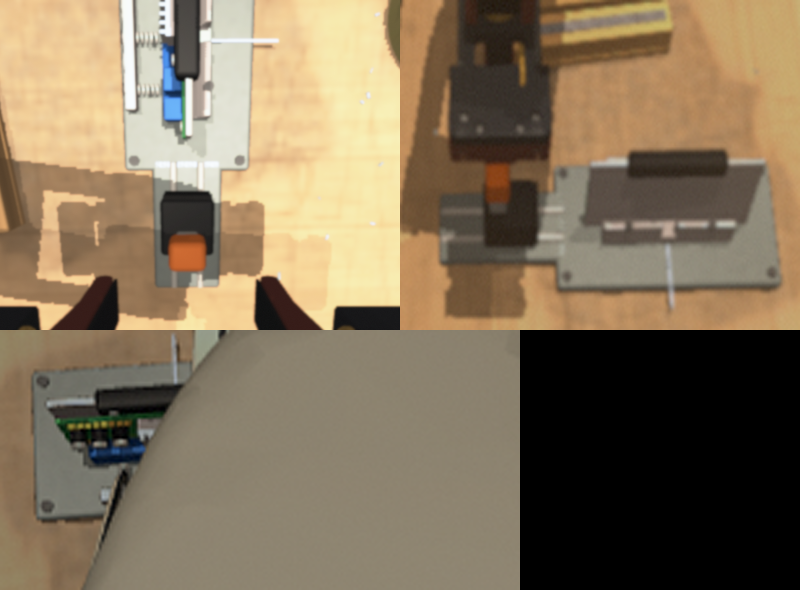

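```bash
python3 - <<'E'
from h import *
s=load('scene5');w=load('wrist5')
fs=lambda x,y:(265+(x-400)*.5,200+y*140/330)
for n,p,z in(('barL',(628,152),111),('barR',(727,150),111),('cornL',(593,160),111),('cornR',(766,161),111),('line',(670,300),13),('line2',(669,245),13)): print(n,plane(s,*fs(*p),z).round(1))
g=cv2.cvtColor(w['img'],cv2.COLOR_RGB2GRAY).astype(int);print(g[70:84,327],g[128:142,327])
for n,p,z in(('barend',(327,76.5),111),('boardend',(327,137),111),('line',(140+270,41.5),13),('line',(140+225,41),13),('knobtopfar',(327,234),96),('knobnear',(327,250),96),('knobL',(140+169,245),96),('knobR',(140+205,245),96),('blocktop',(327,193),50)): print(n,plane(w,*p,z).round(1))
h=cv2.cvtColor(w['img'],cv2.COLOR_RGB2HSV);m=((h[...,0]<15)&(h[...,1]>150)&(h[...,2]>110)).astype(np.uint8);m[:220]=0;m[285:]=0;m[:,:290]=0;m[:,360:]=0
print(cv2.boundingRect(m)); print(h[230:275:3,327].tolist())
E
```

```text
barL [616.7  -8.4 111. ]
barR [617.7  70.6 111. ]
cornL [622.  -36.7 111. ]
cornR [627.2 100.4 111. ]
line [682.9  29.6  13. ]
line2 [639.9  33.1  13. ]
[ 83  78  69  58  46  36  45 102 183 235 246 248 248 248] [248 248 248 248 248 246 235 196 132  97 108 135 160 180]
barend [621.5  -7.7 111. ]
boardend [620.9 -38.7 111. ]
line [684.7  31.4  13. ]
line [651.   32.4  13. ]
knobtopfar [619.9 -96.6  96. ]
knobnear [ 619.7 -106.9   96. ]
knobL [ 608.5 -103.4   96. ]
knobR [ 631.1 -103.8   96. ]
blocktop [620.4 -76.3  50. ]
(309, 235, 37, 36)
[[18, 25, 52], [12, 68, 98], [11, 193, 119], [11, 199, 122], [11, 197, 145], [11, 195, 184], [11, 194, 200], [11, 193, 204], [11, 193, 204], [11, 193, 203], [11, 193, 202], [11, 194, 200], [11, 195, 199], [11, 193, 176], [14, 58, 115]]
```

```bash
python3 - <<'E'
from h import *
w=load('wrist5')
for v in(242,256.5,271): print(plane(w,327.5,v,96).round(1))
T=cur();print(T[:3,3]);print(row(T,pose(619,-111.5,86,T[1,1]-.0),4))
E
```

```text
[ 620.1 -101.7   96. ]
[ 620.  -111.1   96. ]
[ 619.8 -120.7   96. ]
[ 618.25511649 -110.52369211  188.68353063]
[-0.2, 0.2, 25.7, -0.0, -0.0, -0.0]
```

```bash
python3 jog.py '[{"sx": -0.4,"sy": 0.3,"sz": 26},{"sz": 30},{"sz": 26},{"sz": 14},{"sz": 8}]' 60|sed -n 1,4p; python3 jog.py '[{},{},{},{}]'|sed -n 1,5p; python3 jog.py '[{},{},{},{},{}]' 15; python3 jog.py '[{},{},{}]'
```

```text
t: 13.22
ee_pos: [617.3, -111.2, 82.5]
orientation: [-2.243, -2.195, 0.003]
ft_force: [-0.6, -1.4, 0.6]
t: 13.55
ee_pos: [619.5, -111.9, 86.2]
orientation: [2.244, 2.195, 0.002]
ft_force: [-0.3, 0.2, 0.1]
width: 59.9
t: 13.97
ee_pos: [618.5, -111.7, 84.8]
orientation: [2.246, 2.197, 0.0]
ft_force: [-0.2, -0.5, -0.4]
width: 30.1
grasp_force: 0.0
t: 14.22
ee_pos: [618.8, -111.7, 84.7]
orientation: [2.245, 2.197, 0.0]
ft_force: [2.1, 0.5, 0.4]
width: 24.0
grasp_force: 30.0
```

```bash
python3 jog.py '[{"sx": 6},{"sx": 9},{"sx": 9},{"sx": 7},{"sx": 3}]'|sed -n 2,4p; python3 jog.py '[{"sx": 1},{},{},{},{}]'|sed -n 2,6p
```

```text
ee_pos: [619.4, -76.2, 84.8]
orientation: [2.244, 2.198, 0.0]
ft_force: [1.8, -1.8, 0.5]
ee_pos: [619.4, -76.6, 84.7]
orientation: [-2.246, -2.197, -0.001]
ft_force: [2.6, 0.9, -0.8]
width: 24.0
grasp_force: 30.0
```

Expected contact near y ≈ -72; now small steps watching Fy.

```bash
python3 jog.py '[{"sx": 1},{"sx": 1},{},{}]'|sed -n 2,4p; for i in 1 2 3; do python3 jog.py '[{"sx": 0.5},{},{}]'|sed -n 2,4p;done
```

```text
ee_pos: [619.4, -75.0, 84.7]
orientation: [2.246, 2.196, -0.0]
ft_force: [2.5, -1.8, 0.4]
ee_pos: [619.4, -74.3, 84.7]
orientation: [2.246, 2.197, 0.0]
ft_force: [2.2, -1.3, -0.5]
ee_pos: [619.4, -73.7, 84.7]
orientation: [2.246, 2.197, 0.0]
ft_force: [2.5, -2.5, 0.2]
ee_pos: [619.4, -73.1, 84.7]
orientation: [2.246, 2.197, 0.0]
ft_force: [3.8, -1.3, 0.9]
```

```bash
for i in 1 2 3; do python3 jog.py '[{"sx": 0.5},{},{}]'|sed -n 2,4p;done; python3 - <<'E'
from h import *
d=grab('wrist','w6');cv2.imwrite('pics/w6c.png',cv2.resize(d['img'][60:330,220:440],(660,600)[0:2],interpolation=2)[:,:,::-1])
E
```

```text
ee_pos: [619.4, -72.6, 84.7]
orientation: [2.246, 2.197, 0.0]
ft_force: [3.3, -1.0, -0.0]
ee_pos: [619.4, -72.2, 84.7]
orientation: [2.246, 2.197, 0.0]
ft_force: [2.8, -1.9, -0.1]
ee_pos: [619.5, -71.7, 84.7]
orientation: [2.246, 2.197, 0.0]
ft_force: [2.8, -3.3, 1.5]
```

View pics/w6c.png

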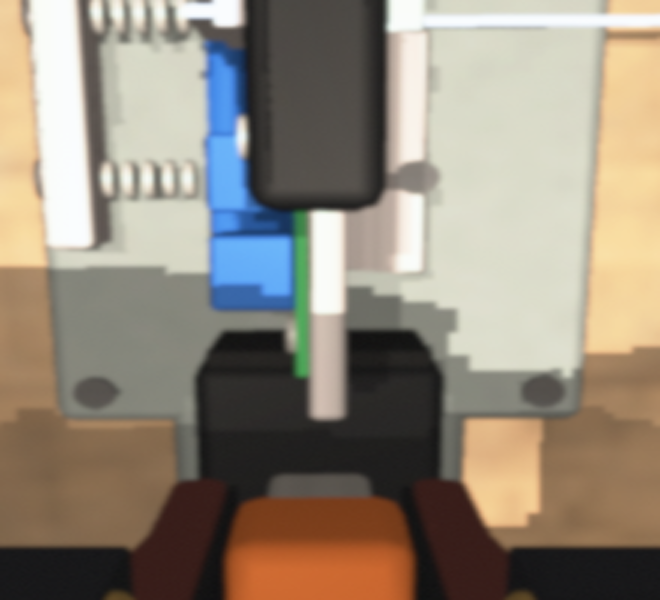

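```bash
for i in 1 2 3; do python3 jog.py '[{"sx": 0.4},{}]'|sed -n '2p;4p';python3 jog.py '[{}]'|sed -n '2p;4p';done
```

```text
ee_pos: [619.5, -71.7, 84.7]
ft_force: [2.5, -5.0, 0.4]
ee_pos: [619.4, -71.7, 84.7]
ft_force: [3.7, -4.7, 1.8]
ee_pos: [619.4, -71.7, 84.7]
ft_force: [3.0, -6.4, 0.5]
ee_pos: [619.4, -71.7, 84.7]
ft_force: [2.7, -6.3, 0.9]
ee_pos: [619.4, -71.6, 84.8]
ft_force: [3.5, -8.5, 1.9]
ee_pos: [619.4, -71.6, 84.7]
ft_force: [1.9, -8.7, 0.9]
```

```bash
python3 jog.py '[{"sx": -0.6},{"sx": -0.4},{}]'|sed -n '2p;4p'; python3 jog.py '[{},{},{},{},{}]' 60|sed -n '2p;4,5p';  python3 jog.py '[{"sz": -8},{"sz": -20},{"sz": -30},{"sz": -30},{"sz": -20}]'|sed -n '1,4p'; python3 jog.py '[{"sx": -40},{"sx": -40},{"sx": -40},{"sx": -40},{"sx": -40}]'|sed -n 1,4p; python3 jog.py '[{},{},{},{},{}]'|sed -n 1,4p;  python3 - <<'E'
from h import *
s=grab('scene','s7')['img'][130:350,210:465];t=grab('top','t7')['img'][130:350,180:450]
o=np.hstack([cv2.resize(s,(400,345),interpolation=2),cv2.resize(t,(400,345),interpolation=2)]);cv2.imwrite('pics/m7.png',o[:,:,::-1])
E
```

```text
ee_pos: [619.5, -71.6, 84.7]
ft_force: [3.0, -3.2, 0.8]
ee_pos: [618.9, -71.2, 84.4]
ft_force: [-0.0, -0.4, 0.3]
width: 54.0
t: 18.77
ee_pos: [620.1, -71.5, 195.9]
orientation: [2.244, 2.195, 0.003]
ft_force: [-0.2, -0.4, 0.1]
t: 19.18
ee_pos: [614.7, -273.1, 193.6]
orientation: [2.245, 2.197, 0.0]
ft_force: [0.2, 0.4, -0.2]
t: 19.6
ee_pos: [615.1, -269.9, 192.8]
orientation: [-2.244, -2.199, -0.0]
ft_force: [0.6, 0.1, 1.2]
```

View pics/m7.png

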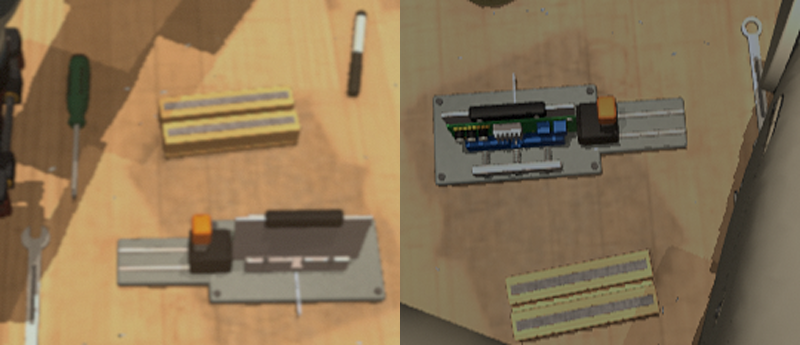

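```bash
python3 - <<'E'
from workcell import ctrl
print(ctrl.close_job())
E
```

```text
the job is handed in; nothing more can be done
None
```

The board is fully home in the clip, upright, centred to about 1 mm by measurement, with its component side to the blue jaw. The end stop is up against the board's end, the gripper is clear, the tools were not touched, and the job was handed in at about 20 s; no verdict was returned.

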